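Turn the rotating pack display until the orange pack faces the front

ROBOT

A 7-joint arm with a two-finger parallel gripper is mounted at the origin on the work surface. World frame = base frame: x ahead of the robot, y to its left, z up, the work surface at z = 0. Lengths are in m, angles in degrees, forces in N, time in s.
With the tool pointing down it reaches from about 0.4 to 0.925 m from the base axis. Payload 4.1 kg.
Tool frame: the origin (TCP) lies midway between the tips of the shut fingers; the grasp point (between the pads) lies 19 mm behind it (r.grasp_offset is the distance from the TCP to the grasp point, in m); z points along the fingers, y is the line along which they close (so a half turn about z gives the same grasp; the last joint's range is limited). The gripper opens to 85 mm and grips with 20 to 120 N. Pads are 22 mm wide; open, the fingers measure 114 mm over their backs; the gripper's body (76 mm by 85 mm) begins 54 mm behind the grasp point. The pads swing forward as they close: fully open they stand 13 mm farther back than shut.
Start: joints at [64.286, 22.827, 2.584, 88.041, -1.071, 69.15, -2.905], TCP at [0.223, -0.611, 0.231] pointing down, gripper open.
Joint ranges: [-161.44, 161.44], [-28.35, 127.94], [-78.24, 83.42], [0, 140.83], [-78.03, 258.03], [13.02, 114.36], [-168.23, 168.23]. Speed limits (degrees/s): [147.25, 147.25, 180, 180, 180, 180, 180].

INTERFACE

Orientations are given as a 3x3 rotation matrix whose columns are the frame's x, y, z axes.
In Python, from station import r gives the robot as it stands.
- The arm moves only by the tool step_arm, never from a script. Its argument "motion" is a list of rows, each an object with "dp": the shift along the tool's x, y, z as a fraction of full scale, a list of three; "spin": the turn about the tool's z as a fraction of full scale. In form: [{"dp": [tx, ty, tz], "spin": spin}, ...]. A call has 1 to 12 rows; each row shifts and turns the commanded pose from where the row before left it, along the tool's axes as they then stand; what a row does not reach is not made up. Full scale, the value 1, is 3 cm for a shift and 4 degrees for a turn. A row lasts 1/10 s, in which the tool goes at most 50 mm and 8.59 degrees, less where a joint would pass 70% of its speed; a pose out of reach is approached as far as the arm can. A call with a number of a shift or a turn outside -1 to 1 is refused whole. A call with a gripper value outside its range is refused whole. "jaw" is the closure, from 0 (fully open) to 1 (shut), set as the call begins (left out, the last holds). The fingers move at their own pace and stop on an object; "newtons" is the grip in N (left out, the last holds). Time passes only in rows, so rows that do not move let the fingers close. It gives the time, the measured TCP pose, the force, the opening and the grip force at its end, in the units of the state.
- r.state(): the state, without advancing time (a new reading comes with each control period).
- r.get_image(name): name is "side" or "top" or "wrist"; returns the picture (420x560x3 uint8, red, green, blue); there is no depth.
- r.camera_model(name): a dict with "K" (3x3 intrinsics, pixels), "dist_coeffs" ([k1, k2, p1, p2, k3] as OpenCV has them; the pictures are not rectified), "origin" and "orientation" of the camera in the world. Camera axes: x right, y up, looking along -z (the intrinsics and any distortion apply to the point x, -y, -z); pixel columns grow to the right and rows downward; lengths in m; the calibration is good to about 2 mm. A picture is of the moment at which its call begins: read the wrist's pose just before it. camera_model takes no time and is no camera call; for the wrist camera it gives the pose at the moment of the call.
- r.job_done(): hands the job in; it is judged then, once.
The state is a dict: "clock": time; "joint_positions": joint angles; "joint_vel": joint speeds; "effort": joint torques, N m; "tcp_pos": TCP position; "tcp_rot": TCP orientation; "contact_force": force on the tool from outside, world axes, zero at the start; "wrist_torque": the same for the moment, N m; "finger_gap": finger opening in m; "grasp_force": force on a finger pad.
Only numpy, scipy, OpenCV 4.12 (cv2) and the standard library are available. Lean on these libraries where they do the work, as an engineer would, in place of code of your own. Each camera call takes 0.05 s, during which the arm holds its last target. There are 200 camera calls.

TASK

On the shop counter, gently push the rim of the rotating display round by its white finger tabs, with the outside of the fingers and without pinching a tab, until the orange pack stands at the front, in line with the yellow arrow on the display's foot, and leave it there at rest. Do not touch, lift or topple any of the four packs, and leave the cleaner bottle, the screwdriver and the big blue box where they are.

Things in the scene. Friction and masses are not known exactly. Their poses are not given: they have to be found in the camera images.
- foot: fixed foot of the display on the counter, a dark steel disc 170 mm across and 18 mm high under the turntable, with a flat yellow arrow strip (24 mm wide, 4 mm thick, lying on the counter, from 75 to 235 mm from the axis, its head 65 mm wide at the outer end, pointing away from the axis) that marks the front. Origin on the turntable's axis at counter height; its +x axis runs along the arrow strip outwards from the turntable axis (the front), z up
- turntable: grey-topped black disc 250 mm across, 16 mm thick, its top 36 mm above the counter, turning without end either way about the vertical axis through its origin (centre of its underside, 20 mm above the counter); light friction (0.06 N m plus 0.04 N m per rad/s) stops it when let go. Eight white finger tabs on its rim; a steel hub 28 mm across stands 30 mm above its top
- tab0 (a point): top of the tab in the turntable's own +x direction, 140 mm from the axis, 55 mm above the counter; axes as the turntable's. All eight tabs are alike, every 45 degrees round: each 115 to 165 mm from the axis, 12 mm thick along the rim, 20 to 55 mm above the counter. Between tabs, beyond the disc's edge, is free air down to the counter (or the 4 mm arrow strip)
- orange_pack: Orange, black-banded retail pack standing loose on the turntable, square box 44 x 44 mm and 60 mm tall, 65 to 130 g; origin at the centre of its underside, z up; its centre stands 55 mm from the turntable's axis, at one of the turntable's own +x, +y, -x, -y directions (which one varies). This is the pack to bring to the front
- blue_pack: Blue, white-banded retail pack standing loose on the turntable, square box 44 x 44 mm and 60 mm tall, 65 to 130 g; origin at the centre of its underside, z up; its centre stands 55 mm from the turntable's axis, at one of the turntable's own +x, +y, -x, -y directions (which one varies)
- black_pack: Black, grey-banded retail pack standing loose on the turntable, square box 44 x 44 mm and 60 mm tall, 65 to 130 g; origin at the centre of its underside, z up; its centre stands 55 mm from the turntable's axis, at one of the turntable's own +x, +y, -x, -y directions (which one varies)
- white_pack: White, blue-banded retail pack standing loose on the turntable, square box 44 x 44 mm and 60 mm tall, 65 to 130 g; origin at the centre of its underside, z up; its centre stands 55 mm from the turntable's axis, at one of the turntable's own +x, +y, -x, -y directions (which one varies)
- cleaner: loose white screen-cleaner bottle with a red cap standing at the left of the display, 56 mm across and 190 mm tall; origin at the centre of its underside; bystander
- screwdriver: loose screwdriver 190 mm long lying on the counter at the right of the display; its x axis runs along it, handle to -x; origin about its middle; bystander
- cpu_box: loose big blue box standing at the right of the display, beyond the screwdriver, 75 x 105 mm and 100 mm tall; origin at the centre of its underside; bystander

How it is judged:
By the outcome, as a careful person would: the job done as asked, in the order asked, and still so for the second after the job is handed in, with the robot touching nothing.
It also fails if it takes over 54 s, if anything falls off the work surface, if the arm or the gripper's body presses on something with over 40 N, if the wrist force passes 120 N, or if a joint passes its speed limit or range.

## Working session

There is one attempt and no reset: what is moved stays moved. The work goes in short steps, Python scripts to look and compute and a tool call to move; the robot and the scene stay as the last step left them, time stands still between calls to the robot, and variables do not carry over. Pictures are saved under pics/ and viewed, at most 10 in all, crops included, and the job is handed in when it is done.

Besides the shell and the picture viewer there is one more tool, called after "Call:" by a JSON object that holds its "op" and its "data". step_arm: Moves the arm, as the interface text tells. Its arguments: {"type":"object","properties":{"motion":{"type":"array","items":{"type":"object","properties":{"dp":{"type":"array","items":{"type":"number"}},"spin":{"type":"number"}}}},"jaw":{"type":"number"},"newtons":{"type":"number"}},"required":["motion"]}

```bash
mkdir -p pics; python3 - <<'E'
from station import r
import cv2,numpy as np
for n in("top","side"):
    cv2.imwrite(f"pics/{n}0.png",r.get_image(n)[:,:,::-1])
    m=r.camera_model(n);print(n,{k:np.round(v,3).tolist() for k,v in m.items()})
s=r.state();print(s["clock"],s["tcp_pos"],s["tcp_rot"])
E
```

```text
top {'K': [[407.647, 0.0, 280.385], [0.0, 407.647, 212.586], [0.0, 0.0, 1.0]], 'dist_coeffs': [-0.093, 0.0, 0.0, 0.0, 0.0], 'origin': [0.435, -0.012, 1.292], 'orientation': [[0.007, 0.996, -0.094], [-1.0, 0.005, -0.023], [-0.022, 0.094, 0.995]]}
side {'K': [[403.046, 0.0, 279.104], [0.0, 403.046, 210.845], [0.0, 0.0, 1.0]], 'dist_coeffs': [-0.048, 0.0, 0.0, 0.0, 0.0], 'origin': [0.187, 0.832, 0.816], 'orientation': [[-0.912, 0.266, -0.312], [-0.41, -0.575, 0.708], [0.009, 0.774, 0.634]]}
0.1 [ 0.22263758 -0.61010821  0.23037236] [[ 9.39382743e-01  3.42869635e-01 -6.90188906e-04]
 [ 3.42870310e-01 -9.39381465e-01  1.55368554e-03]
 [-1.15639071e-04 -1.69615067e-03 -9.99998555e-01]]
```

View pics/top0.png

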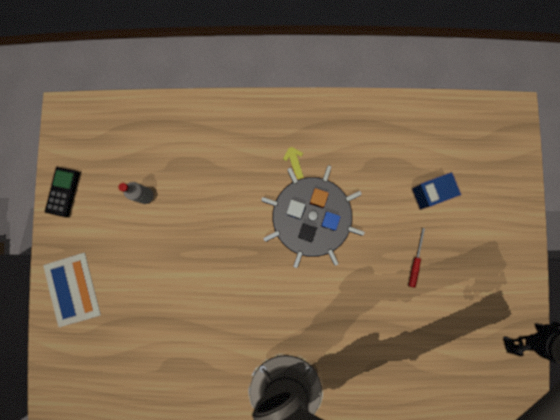

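View pics/side0.png

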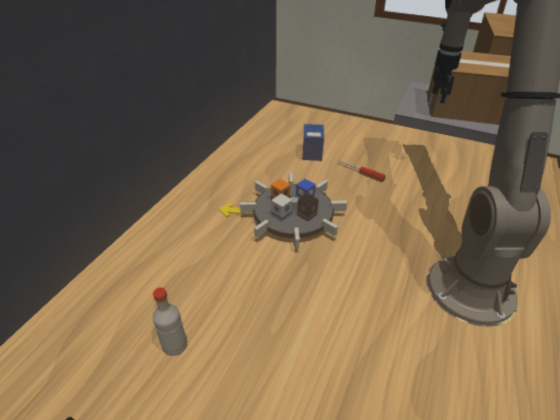

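The top view shows the hub at about (313,216), the orange pack at (319,197) and the arrow head at (292,154). The tabs sit about 50 px from the hub. The orange pack needs a modest counter-clockwise turn (seen from above), and the robot can reach the rim from the near side.

```bash
cat >h.py <<'E'
from station import r
import cv2,numpy as np
def ray(m,px,z):
    p=cv2.undistortPoints(np.array([[px]],float),m["K"],np.array(m["dist_coeffs"]))[0,0]
    d=np.array(m["orientation"])@[p[0],-p[1],-1]; o=np.array(m["origin"])
    return (o+d*(z-o[2])/d[2])
def cents(mask,amin):
    n,l,s,c=cv2.connectedComponentsWithStats(mask.astype(np.uint8))
    return [(c[i],s[i,4]) for i in range(1,n) if s[i,4]>=amin]
def look(name="top"):
    m=r.camera_model(name);im=r.get_image(name)
    m={k:np.array(v) for k,v in m.items()}
    hsv=cv2.cvtColor(im,cv2.COLOR_RGB2HSV);H,S,V=[hsv[...,i].astype(int) for i in range(3)]
    roi=np.zeros(H.shape,bool);roi[135:280,250:375]=1
    out={}
    yel=roi&(H>24)&(H<36)&(S>150)&(V>100)
    org=roi&(H>5)&(H<17)&(S>190)&(V>90)
    wht=roi&(S<60)&(V>140)
    return m,im,yel,org,wht
E
python3 - <<'E'
from h import *
m,im,yel,org,wht=look()
print("yel",[(c.round(1),a,ray(m,c,.004).round(4)) for c,a in cents(yel,8)])
print("org",[(c.round(1),a,ray(m,c,.096).round(4)) for c,a in cents(org,8)])
print("wht",[(c.round(1),a,ray(m,c,.055).round(4)) for c,a in cents(wht,8)])
ys,xs=np.nonzero(yel);P=np.array([ray(m,(x,y),.004)[:2] for x,y in zip(xs,ys)])
print(P.min(0),P.max(0))
v=cv2.resize(im[130:285,240:385],None,fx=5,fy=3.85,interpolation=cv2.INTER_CUBIC)
v=cv2.resize(im[135:280,250:375],None,fx=4,fy=4,interpolation=cv2.INTER_CUBIC)
cv2.imwrite("pics/c1.png",v[:,:,::-1])
E
```

```text
yel []
org []
wht [(array([327. , 172.5]), np.int32(48), array([ 0.6762, -0.1259,  0.055 ])), (array([292. , 174.5]), np.int32(54), array([ 0.6695, -0.0183,  0.055 ])), (array([353.5, 195.2]), np.int32(53), array([ 0.606 , -0.2067,  0.055 ])), (array([268.5, 200.5]), np.int32(52), array([0.5885, 0.0532, 0.055 ])), (array([295.4, 208.3]), np.int32(198), array([ 0.565, -0.029,  0.055])), (array([312. , 215.8]), np.int32(41), array([ 0.5424, -0.0796,  0.055 ])), (array([356.5, 230.6]), np.int32(50), array([ 0.4978, -0.2146,  0.055 ])), (array([270.6, 235.6]), np.int32(58), array([0.4812, 0.0458, 0.055 ])), (array([333.1, 257.6]), np.int32(47), array([ 0.4161, -0.1434,  0.055 ])), (array([297.2, 259.8]), np.int32(50), array([ 0.4088, -0.0351,  0.055 ]))]
[ 0.66785501 -0.05058622] [ 0.75284527 -0.02491605]
```

View pics/c1.png

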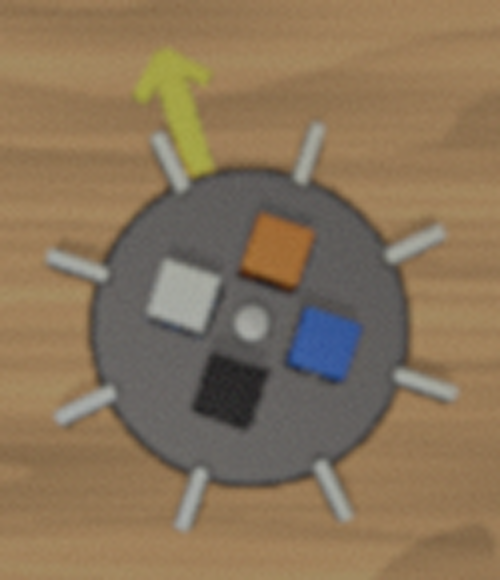

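The crop shows the yellow arrow from (205,170) to (168,50), the orange pack top at (277,250), eight clean tabs and the hub at (251,323). My colour thresholds need loosening. Next I'll fit the centre and phase.

```bash
sed -i 's/(H>24)&(H<36)&(S>150)&(V>100)/(H>=23)\&(H<36)\&(S>130)\&(V>90)/; s/(H>5)&(H<17)&(S>190)&(V>90)/(H>3)\&(H<18)\&(S>190)\&(V>90)/' h.py
cat >>h.py <<'E'
def wrap(a,p=360): return (a+p/2)%p-p/2
def meas(C=None):
    m,im,yel,org,wht=look()
    t=np.array([ray(m,c,.055)[:2] for c,a in cents(wht,20)])
    c0=np.array([.5415,-.0815]) if C is None else C
    d=np.linalg.norm(t-c0,axis=1);t=t[(d>.115)&(d<.165)]
    if C is None: C=t.mean(0)
    v=t-C;ang=np.degrees(np.arctan2(v[:,1],v[:,0]))
    ph=np.degrees(np.angle(np.exp(1j*np.radians(ang*8)).mean()))/8
    og=[ray(m,c,.096)[:2] for c,a in cents(org,40)]
    oa=[np.degrees(np.arctan2(*(o-C)[::-1])) for o in og]
    ys,xs=np.nonzero(yel)
    return dict(C=C,n=len(t),r=np.linalg.norm(v,axis=1).round(4),ang=np.sort(ang).round(1),phase=ph,org=og,oang=oa,
      od=[np.linalg.norm(o-C) for o in og]),np.array([ray(m,(x,y),.004)[:2] for x,y in zip(xs,ys)])
E
python3 - <<'E'
from h import *
d,P=meas();print(d,len(P))
rel=P-d["C"];c=rel.mean(0)
u,s,vt=np.linalg.svd(rel-c)
R=np.linalg.norm(rel,axis=1);print(R.min(),R.max())
print("centroid ang",np.degrees(np.arctan2(c[1],c[0])))
for lo,hi in((0,.18),(.17,.19),(.19,.24)):
    q=rel[(R>lo)&(R<hi)];qq=q.mean(0);print(lo,len(q),np.degrees(np.arctan2(qq[1],qq[0])))
m,im,yel,org,wht=look();print(np.unique(cv2.cvtColor(im,cv2.COLOR_RGB2HSV)[193:200,315:323].reshape(-1,3),axis=0)[::8],
 cv2.cvtColor(im,cv2.COLOR_RGB2HSV)[170,299])
E
```

```text
{'C': array([ 0.54296743, -0.08058766]), 'n': 8, 'r': array([0.141 , 0.141 , 0.1408, 0.1413, 0.1414, 0.1409, 0.1411, 0.1423]), 'ang': array([-153.6, -108.6,  -63.5,  -18.8,   26.2,   71.2,  116.1,  161.2]), 'phase': np.float64(-18.728804594978786), 'org': [], 'oang': [], 'od': []} 301
0.1292576318803698 0.23657544461960894
centroid ang 16.938023737497296
0 111 16.66936237109201
0.17 45 17.01457206528801
0.19 168 17.068577572886884
[[ 15 162 161]
 [ 15 167 160]
 [ 15 170 159]
 [ 16 169 158]] [ 30 144 163]
```

```bash
sed -i 's/(S>190)&(V>90)/(S>155)\&(V>140)/' h.py; python3 - <<'E'
from h import *
m=r.camera_model("top");m={k:np.array(v) for k,v in m.items()}
o=ray(m,(250+277/4,135+248/4),.096)[:2]-[.543,-.0806];print(o,np.degrees(np.arctan2(o[1],o[0])),np.linalg.norm(o))
E
```

```text
[ 0.05157932 -0.01822254] -19.4578828322043 0.054703625834939165
```

Call:
{"op": "step_arm", "data": {"jaw": 1, "motion": [{"dp": [0.73,-0.65,0],"spin": 0},{"dp": [0.73,-0.65,0],"spin": 0},{"dp": [0.73,-0.65,0],"spin": 0},{"dp": [0.73,-0.65,0],"spin": 0},{"dp": [0.73,-0.65,0],"spin": 0},{"dp": [0.73,-0.65,0],"spin": 0},{"dp": [0.73,-0.65,0],"spin": 0},{"dp": [0.73,-0.65,0],"spin": 0},{"dp": [0.73,-0.65,0],"spin": 0},{"dp": [0.73,-0.65,0],"spin": 0},{"dp": [0.73,-0.65,0],"spin": 0},{"dp": [0.73,-0.65,0],"spin": 0}]}}

```text
clock: 1.45
tcp_pos: [0.3898, -0.2996, 0.2314]
tcp_rot: [[0.939, 0.343, 0.0], [0.343, -0.939, -0.0], [0.0, 0.0, -1.0]]
contact_force: [0.2, 0.4, -0.4]
finger_gap: -0.0001
grasp_force: 0.0
```

Call:
{"op": "step_arm", "data": {"motion": [{"dp": [0.73,-0.65,0],"spin": 0},{"dp": [0.73,-0.65,0],"spin": 0},{"dp": [0.73,-0.65,0],"spin": 0},{"dp": [0.73,-0.65,0],"spin": 0},{"dp": [0,0,0],"spin": -0.97},{"dp": [0,0,0],"spin": -0.97},{"dp": [0,0,0],"spin": -0.97},{"dp": [0,0,0],"spin": -0.97},{"dp": [0,0,0],"spin": -0.97},{"dp": [0,0,0],"spin": -0.97},{"dp": [0,0,0],"spin": -0.97},{"dp": [0,0,0],"spin": -0.97}]}}

```text
clock: 2.65
tcp_pos: [0.4449, -0.1975, 0.2313]
tcp_rot: [[0.626, 0.78, -0.0], [0.78, -0.626, -0.0], [-0.0, 0.0, -1.0]]
contact_force: [-0.1, 1.2, -0.1]
finger_gap: -0.0002
grasp_force: 0.0
```

Call:
{"op": "step_arm", "data": {"motion": [{"dp": [0,0,0],"spin": -0.97},{"dp": [0,0,0],"spin": -0.97},{"dp": [0,0,0],"spin": -0.97},{"dp": [0,0,0],"spin": -0.97},{"dp": [0,0,0],"spin": -0.97},{"dp": [0,0,0],"spin": -0.97},{"dp": [0,0,0],"spin": -0.97},{"dp": [0,0,0],"spin": -0.97},{"dp": [0,0,0],"spin": -0.97},{"dp": [0,0,0],"spin": -0.97},{"dp": [0,0,0],"spin": 0}]}}

```text
clock: 3.75
tcp_pos: [0.4449, -0.1975, 0.2313]
tcp_rot: [[0.002, 1.0, -0.0], [1.0, -0.002, -0.0], [-0.0, -0.0, -1.0]]
contact_force: [0.6, -0.1, 0.1]
finger_gap: 0.0003
grasp_force: 0.0
```

Call:
{"op": "step_arm", "data": {"motion": [{"dp": [0,0,0.93],"spin": 0},{"dp": [0,0,0.93],"spin": 0},{"dp": [0,0,0.93],"spin": 0},{"dp": [0,0,0.93],"spin": 0},{"dp": [0,0,0.93],"spin": 0},{"dp": [0,0,0.93],"spin": 0},{"dp": [0,0,0.93],"spin": 0},{"dp": [0,0,0],"spin": 0},{"dp": [0,0,0],"spin": 0}]}}

```text
clock: 4.65
tcp_pos: [0.4451, -0.1974, 0.0362]
tcp_rot: [[0.003, 1.0, -0.0], [1.0, -0.003, 0.0], [0.0, -0.0, -1.0]]
contact_force: [0.4, -0.1, 0.3]
finger_gap: -0.0001
grasp_force: 0.0
```

Call:
{"op": "step_arm", "data": {"motion": [{"dp": [-0.07,0.16,0],"spin": 0},{"dp": [-0.07,0.16,0],"spin": 0},{"dp": [-0.07,0.16,0],"spin": 0},{"dp": [-0.07,0.16,0],"spin": 0},{"dp": [-0.07,0.16,0],"spin": 0},{"dp": [-0.04,0.077,0],"spin": 0},{"dp": [-0.04,0.077,0],"spin": 0},{"dp": [-0.04,0.077,0],"spin": 0},{"dp": [-0.04,0.077,0],"spin": 0},{"dp": [-0.04,0.077,0],"spin": 0}]}}

```text
clock: 5.65
tcp_pos: [0.4804, -0.214, 0.0359]
tcp_rot: [[0.002, 1.0, -0.001], [1.0, -0.002, 0.0], [0.0, -0.001, -1.0]]
contact_force: [-0.2, 0.0, 0.4]
finger_gap: 0.0
grasp_force: 0.2
```

Call:
{"op": "step_arm", "data": {"motion": [{"dp": [-0.033,0.08,0],"spin": 0},{"dp": [-0.033,0.08,0],"spin": 0},{"dp": [-0.033,0.08,0],"spin": 0},{"dp": [-0.033,0.08,0],"spin": 0},{"dp": [-0.033,0.08,0],"spin": 0},{"dp": [-0.026,0.08,0],"spin": 0},{"dp": [-0.026,0.08,0],"spin": 0},{"dp": [-0.026,0.08,0],"spin": 0},{"dp": [-0.026,0.08,0],"spin": 0},{"dp": [-0.026,0.08,0],"spin": 0}]}}

```text
clock: 6.65
tcp_pos: [0.5047, -0.223, 0.036]
tcp_rot: [[0.002, 1.0, 0.0], [1.0, -0.002, -0.0], [-0.0, 0.0, -1.0]]
contact_force: [-0.6, 0.2, -0.4]
finger_gap: 0.0001
grasp_force: 0.2
```

Call:
{"op": "step_arm", "data": {"motion": [{"dp": [-0.02,0.085,0],"spin": 0},{"dp": [-0.02,0.085,0],"spin": 0},{"dp": [-0.02,0.085,0],"spin": 0},{"dp": [-0.02,0.085,0],"spin": 0},{"dp": [-0.02,0.085,0],"spin": 0},{"dp": [-0.01,0.085,0],"spin": 0},{"dp": [-0.01,0.085,0],"spin": 0},{"dp": [-0.01,0.085,0],"spin": 0},{"dp": [-0.01,0.085,0],"spin": 0},{"dp": [-0.01,0.085,0],"spin": 0},{"dp": [0,0,0],"spin": 0},{"dp": [0,0,0],"spin": 0}]}}

```text
clock: 7.85
tcp_pos: [0.5303, -0.2276, 0.0361]
tcp_rot: [[0.002, 1.0, 0.0], [1.0, -0.002, -0.0], [-0.0, 0.0, -1.0]]
contact_force: [0.2, 0.7, -0.2]
finger_gap: -0.0001
grasp_force: 0.0
```

```bash
python3 - <<'E'
from h import *
d,P=meas(np.array([.543,-.0806]));print(d)
s=r.state();v=s["tcp_pos"][:2]-d["C"];print(s["tcp_pos"],np.degrees(np.arctan2(v[1],v[0])),np.hypot(*v))
im=r.get_image("top");cv2.imwrite("pics/c2.png",cv2.resize(im[125:290,230:390],None,fx=3.5,fy=3.5)[:,:,::-1])
E
```

```text
{'C': array([ 0.543 , -0.0806]), 'n': 7, 'r': array([0.1415, 0.1408, 0.1408, 0.1412, 0.1402, 0.141 , 0.1415]), 'ang': array([-176.4, -131.3,  -41.3,    3.4,   48.4,   93.5,  138.4]), 'phase': np.float64(3.531506926509477), 'org': [array([ 0.59694479, -0.07649136])], 'oang': [np.float64(4.355459491103799)], 'od': [np.float64(0.054101028710322394)]}
[ 0.53014339 -0.22758444  0.03609552] -94.99889436211029 0.14754565239417006
```

View pics/c2.png

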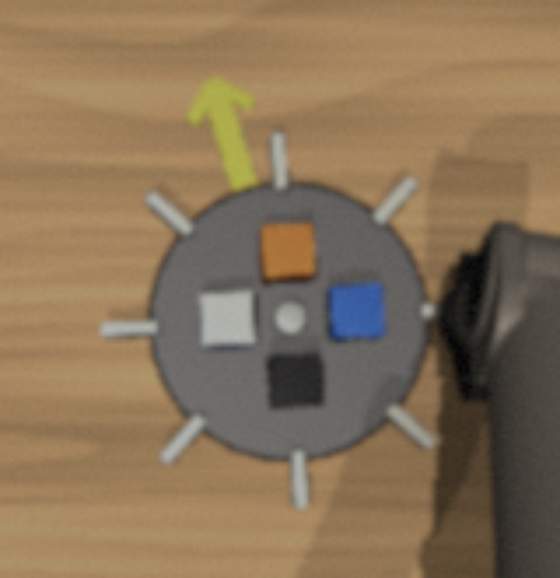

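The display has turned about 22°. The orange pack's tab is now at 3.5° and the arrow is at 17°, and the packs look undisturbed.

Call:
{"op": "step_arm", "data": {"motion": [{"dp": [-0.004,0.085,0],"spin": 0},{"dp": [-0.004,0.085,0],"spin": 0},{"dp": [-0.004,0.085,0],"spin": 0},{"dp": [-0.004,0.085,0],"spin": 0},{"dp": [-0.004,0.085,0],"spin": 0},{"dp": [0.004,0.08,0],"spin": 0},{"dp": [0.004,0.08,0],"spin": 0},{"dp": [0.004,0.08,0],"spin": 0},{"dp": [0.004,0.08,0],"spin": 0},{"dp": [0.004,0.07,0],"spin": 0},{"dp": [0.004,0.06,0],"spin": 0},{"dp": [0.004,0.04,0],"spin": 0}]}}

```text
clock: 9.15
tcp_pos: [0.5576, -0.2273, 0.036]
tcp_rot: [[0.002, 1.0, 0.0], [1.0, -0.002, -0.0], [-0.0, 0.0, -1.0]]
contact_force: [-0.9, 0.1, 0.3]
finger_gap: -0.0
grasp_force: 0.2
```

Call:
{"op": "step_arm", "data": {"motion": [{"dp": [0,0,0],"spin": 0},{"dp": [0,0,0],"spin": 0},{"dp": [0,0,0],"spin": 0}]}}

```text
clock: 9.45
tcp_pos: [0.5576, -0.2274, 0.0361]
tcp_rot: [[0.002, 1.0, 0.0], [1.0, -0.002, -0.0], [-0.0, 0.0, -1.0]]
contact_force: [0.4, -0.7, -0.7]
finger_gap: 0.0001
grasp_force: 0.0
```

```bash
cat >q.py <<'E'
from h import *
d,P=meas(np.array([.543,-.0806]));print(d["n"],d["ang"],d["phase"],d["oang"])
rel=P-d["C"];R=np.linalg.norm(rel,axis=1)
for lo,hi in((.17,.19),(.19,.24)):
    q=rel[(R>lo)&(R<hi)].mean(0);print(np.degrees(np.arctan2(q[1],q[0])))
s=r.state();v=s["tcp_pos"][:2]-d["C"];print(s["tcp_pos"],np.degrees(np.arctan2(v[1],v[0])),np.hypot(*v))
E
python3 q.py
```

```text
7 [-165.5 -120.6  -30.5   14.3   59.2  104.2  149.3] 14.326254795281436 [np.float64(14.57528643779385)]
17.4095188243033
16.968531012731646
[ 0.55752954 -0.22738748  0.03609609] -84.34707501127829 0.14750482305500767
```

Call:
{"op": "step_arm", "data": {"motion": [{"dp": [0.005,0.04,0],"spin": 0},{"dp": [0.005,0.04,0],"spin": 0},{"dp": [0.005,0.04,0],"spin": 0},{"dp": [0.005,0.04,0],"spin": 0},{"dp": [0.005,0.03,0],"spin": 0},{"dp": [0.005,0.02,0],"spin": 0},{"dp": [0.005,0.015,0],"spin": 0},{"dp": [0,0,0],"spin": 0},{"dp": [0,0,0],"spin": 0},{"dp": [0,0,0],"spin": 0}]}}

```text
clock: 10.5
tcp_pos: [0.5643, -0.2263, 0.0361]
tcp_rot: [[0.002, 1.0, 0.0], [1.0, -0.002, -0.0], [-0.0, 0.0, -1.0]]
contact_force: [-0.6, 0.2, -0.3]
finger_gap: -0.0005
grasp_force: 0.1
```

```bash
python3 q.py
```

```text
7 [-163.1 -118.   -28.1   16.8   61.8  106.7  151.8] 16.83869517326041 [np.float64(17.519042927480456)]
17.481235653005957
17.124488317601887
[ 0.56433088 -0.22637022  0.03607721] -81.67486923333013 0.1473226520712661
```

Aligned to within about 0.3°. Now I'll back away from the tab and lift.

Call:
{"op": "step_arm", "data": {"motion": [{"dp": [-0.1,-0.2,0],"spin": 0},{"dp": [-0.2,-0.3,0],"spin": 0},{"dp": [-0.2,-0.3,0],"spin": 0},{"dp": [0,0,-0.5],"spin": 0},{"dp": [0,0,-0.9],"spin": 0},{"dp": [0,0,-0.9],"spin": 0},{"dp": [0,0,-0.9],"spin": 0},{"dp": [0,0,-0.9],"spin": 0},{"dp": [-0.9,0,-0.9],"spin": 0},{"dp": [-0.9,0,0],"spin": 0},{"dp": [-0.9,0,0],"spin": 0},{"dp": [0,0,0],"spin": 0}]}}

```text
clock: 11.75
tcp_pos: [0.5387, -0.3279, 0.1875]
tcp_rot: [[0.009, 1.0, 0.001], [1.0, -0.009, -0.004], [-0.004, 0.001, -1.0]]
contact_force: [-0.6, 0.5, -0.3]
finger_gap: -0.0002
grasp_force: 0.0
```

Call:
{"op": "step_arm", "data": {"motion": [{"dp": [0,0,0],"spin": 0},{"dp": [0,0,0],"spin": 0},{"dp": [0,0,0],"spin": 0},{"dp": [0,0,0],"spin": 0},{"dp": [0,0,0],"spin": 0}]}}

```text
clock: 12.25
tcp_pos: [0.5402, -0.3215, 0.1861]
tcp_rot: [[0.001, 1.0, 0.0], [1.0, -0.001, 0.0], [0.0, 0.0, -1.0]]
contact_force: [0.6, 0.2, -0.1]
finger_gap: 0.0004
grasp_force: 0.0
```

```bash
python3 q.py; python3 - <<'E'
from h import *
im=r.get_image("top");cv2.imwrite("pics/t3.png",im[:,:,::-1])
E
```

```text
8 [-163.  -117.9  -73.   -28.1   16.8   61.8  106.7  151.8] 16.878046854593826 [np.float64(17.650722424662106)]
17.3839955864369
16.98764705132412
[ 0.54016243 -0.32172289  0.18606935] -90.67423486700422 0.24113958822535286
```

View pics/t3.png

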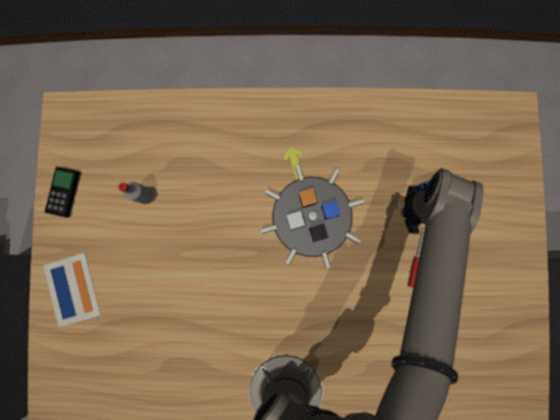

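The orange pack at (308,197) and its tab line up with the arrow at (293,155). All four packs are standing, the cleaner and screwdriver haven't moved, and the gripper is clear.

```bash
python3 -c "
from station import r
print(r.job_done())"
```

```text
the job is handed in; nothing more can be done
None
```

The orange pack now stands at the front, within about 0.5° of the yellow arrow by the camera measurements, and the display is at rest. The packs, cleaner and screwdriver look undisturbed; the arm hid most of the blue box in the last picture, but nothing registered contact with it. The job is handed in at about 12 s on the clock.

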